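Load the photo turntable for the planter shoot

TASK

Get the set ready for the next product shots: first pull the camera fully back to the rear stop of its slider, then take the grey card off the turntable and stand it in the plywood drawer. Gently set the vase on the round outline and every planter there is squarely in a rectangular outline of its own (any of them), all upright, without spinning the turntable: its arrow must be at the pointer when all are on (turn it back if something knocks it round). Last, slide the camera forward until its index is beside the brass clip, and leave the mug, the cactus and the sketchbook alone throughout.

Things in the scene. Friction and masses are not known exactly. Their poses are not given: they have to be found in the camera images.
- vase: the white ceramic vase, round: body 52 mm in diameter to 52 mm up, then narrowing to a straight neck 30 mm in diameter from 76 to 106 mm up with a 34 mm lip, 112 mm tall in all, 0.17 to 0.3 kg. Stands on the desk among the planters at the start. Origin: centre of its underside, z up. The neck is the place to grip.
- planter1: a plain concrete planter, an open rectangular trough 70 mm long (its x) x 46 mm wide (its y) x 55 mm high with 6 mm walls, 0.13 to 0.25 kg; four alike, two to four of them present (None when absent), standing upright on the desk right of the turntable at the start. Origin: centre of its underside, z up. Grip it across its 46 mm width, on the outside, from above.
- planter2: a plain concrete planter, an open rectangular trough 70 mm long (its x) x 46 mm wide (its y) x 55 mm high with 6 mm walls, 0.13 to 0.25 kg; four alike, two to four of them present (None when absent), standing upright on the desk right of the turntable at the start. Origin: centre of its underside, z up. Grip it across its 46 mm width, on the outside, from above.
- planter3: a plain concrete planter, an open rectangular trough 70 mm long (its x) x 46 mm wide (its y) x 55 mm high with 6 mm walls, 0.13 to 0.25 kg; four alike, two to four of them present (None when absent), standing upright on the desk right of the turntable at the start. Origin: centre of its underside, z up. Grip it across its 46 mm width, on the outside, from above.
- planter4: a plain concrete planter, an open rectangular trough 70 mm long (its x) x 46 mm wide (its y) x 55 mm high with 6 mm walls, 0.13 to 0.25 kg; four alike, two to four of them present (None when absent), standing upright on the desk right of the turntable at the start. Origin: centre of its underside, z up. Grip it across its 46 mm width, on the outside, from above.
- card: the grey card: an upright grey board 85 mm wide (x), 10 mm thick (y), on a wooden foot 90 x 36 mm, 16 mm high; 92 mm tall in all, 0.11 to 0.2 kg. Stands near the middle of the turntable's disc at the start, turned at random. Origin: centre of the foot's underside, z up, x along the board. Pinch the board by its upper half across its 10 mm thickness.
- tray: the card's place: a small open plywood drawer, 160 mm (x) x 110 mm (y) outside, 42 mm high, walls and floor 6 mm thick, lying fixed on the desk at the right. Origin: centre of its underside, z up.
- disc (a joint): turn of the turntable's birch disc (rad, counter-clockwise from above positive), 0 when its arrow is exactly at the black pointer on the foot; starts within 0.03 of 0. Disc 300 mm in diameter, top 38 mm above the desk, axis upright. It turns freely (0.3 N at the rim starts it) and stays where it stops; it can be turned by its rim or by leading round a planter standing on it.
- station0 (a point): the vase's station: a round outline 58 mm in diameter inked on the disc, with an arrow from it to the rim, on the side of the camera. Point: centre of the outline on the disc's top, 90 mm from the disc's centre; y points straight outward, x along the rim, z up. Turns with the disc. The disc's centre lies 90 mm from it in its -y direction.
- station1 (a point): a planter station: a rectangular outline 80 x 56 mm inked on the disc (long side along the rim) with a plain line from it to the rim. Point: the outline's centre on the disc's top, 90 mm from the disc's centre; its x axis runs along the rim (the planter's 70 mm side lies along it, either way round), y points straight outward, z up. Turns with the disc. The stations 0 to 4 follow counter-clockwise from above, 72 degrees apart.
- station2 (a point): a planter station: a rectangular outline 80 x 56 mm inked on the disc (long side along the rim) with a plain line from it to the rim. Point: the outline's centre on the disc's top, 90 mm from the disc's centre; its x axis runs along the rim (the planter's 70 mm side lies along it, either way round), y points straight outward, z up. Turns with the disc. The stations 0 to 4 follow counter-clockwise from above, 72 degrees apart.
- station3 (a point): a planter station: a rectangular outline 80 x 56 mm inked on the disc (long side along the rim) with a plain line from it to the rim. Point: the outline's centre on the disc's top, 90 mm from the disc's centre; its x axis runs along the rim (the planter's 70 mm side lies along it, either way round), y points straight outward, z up. Turns with the disc. The stations 0 to 4 follow counter-clockwise from above, 72 degrees apart.
- station4 (a point): a planter station: a rectangular outline 80 x 56 mm inked on the disc (long side along the rim) with a plain line from it to the rim. Point: the outline's centre on the disc's top, 90 mm from the disc's centre; its x axis runs along the rim (the planter's 70 mm side lies along it, either way round), y points straight outward, z up. Turns with the disc. The stations 0 to 4 follow counter-clockwise from above, 72 degrees apart.
- rail: the camera slider, fixed on the desk left of the turntable: two rods between end blocks 176 mm wide and 36 mm high. Origin: on the desk under the carriage as it stands at the rear stop; +y points along the rods away from the turntable, z up; the blocks lie at y = -168 and +46 mm.
- carriage (a joint): travel of the slider's carriage with the camera (m): 0 at the rear stop, farthest from the turntable, growing to 0.12 nearest to it; it starts between 0.05 and 0.115. It stays where it is left; about 3 N moves it.
- handle (a point): the camera's top handle: a bar 90 mm long along the rods, 22 mm wide, 20 mm high, raised on two posts 30 mm before and behind its middle, 40 mm clear above the camera body (108 mm wide across the rods, 36 mm deep, top 110 mm above the desk). Point: the bar's centre, 158 mm above the desk, moving with the carriage. Pinch it across its 22 mm width, from above, and slide.
- index (a point): the index of the carriage: a small steel pointer in the middle of the carriage's edge on the side away from the robot, 38 mm above the desk, moving with the carriage.
- clip: the shooting mark: a brass clip with a dark line, on the slider's scale (the strip beside the rods, away from the robot), fixed somewhere along it and never in the carriage's way. Origin: at the line; its y axis lies along the rods, away from the turntable. The camera is at the mark when the index stands beside this line (same y).
- mug: a blue mug, 80 mm in diameter and 90 mm high, standing beyond the slider; not part of the job. Origin: centre of its underside.
- cactus: a terracotta pot with a small cactus, 76 mm in diameter, 120 mm high, standing beyond the planters; not part of the job. Origin: centre of its underside.
- sketchbook: a small black sketchbook, 105 x 148 x 18 mm, lying beyond the turntable; not part of the job. Origin: centre of its underside.

How it is judged (in metres and radians):
On the way, in this order (a step that is already met when the one before it is completed fails the run):
1. the camera is pulled back to the rear stop (value of joint carriage below 0.005 m), for 0.2 s.
2. the grey card stands in the drawer (x of card in the frame of tray between -0.065 and 0.065 m and y of card in the frame of tray between -0.045 and 0.045 m and z of card in the frame of tray below 0.012 m and angle between card's own z axis and vertical below 0.15 rad and linear speed of card below 0.03 m/s), for 0.2 s.
3. the vase and all planters stand on their stations, with the arrow at the pointer (horizontal distance between vase and station0 below 0.012 m and angle between each of vase, planter1, planter2, planter3, planter4's own z axis and vertical below 0.1 rad and z of vase in the frame of station0 between -0.006 and 0.006 m and linear speed of each of vase, planter1, planter2, planter3, planter4 below 0.03 m/s and z of planter1 in the frame of station0 between -0.006 and 0.006 m and ((horizontal distance between planter1 and station1 below 0.012 m and angle between the x axis of planter1 and the x axis of station1, either way round below 0.15 rad) or (horizontal distance between planter1 and station2 below 0.012 m and angle between the x axis of planter1 and the x axis of station2, either way round below 0.15 rad) or (horizontal distance between planter1 and station3 below 0.012 m and angle between the x axis of planter1 and the x axis of station3, either way round below 0.15 rad) or (horizontal distance between planter1 and station4 below 0.012 m and angle between the x axis of planter1 and the x axis of station4, either way round below 0.15 rad)) and z of planter2 in the frame of station0 between -0.006 and 0.006 m and ((horizontal distance between planter2 and station1 below 0.012 m and angle between the x axis of planter2 and the x axis of station1, either way round below 0.15 rad) or (horizontal distance between planter2 and station2 below 0.012 m and angle between the x axis of planter2 and the x axis of station2, either way round below 0.15 rad) or (horizontal distance between planter2 and station3 below 0.012 m and angle between the x axis of planter2 and the x axis of station3, either way round below 0.15 rad) or (horizontal distance between planter2 and station4 below 0.012 m and angle between the x axis of planter2 and the x axis of station4, either way round below 0.15 rad)) and z of planter3 in the frame of station0 between -0.006 and 0.006 m and ((horizontal distance between planter3 and station1 below 0.012 m and angle between the x axis of planter3 and the x axis of station1, either way round below 0.15 rad) or (horizontal distance between planter3 and station2 below 0.012 m and angle between the x axis of planter3 and the x axis of station2, either way round below 0.15 rad) or (horizontal distance between planter3 and station3 below 0.012 m and angle between the x axis of planter3 and the x axis of station3, either way round below 0.15 rad) or (horizontal distance between planter3 and station4 below 0.012 m and angle between the x axis of planter3 and the x axis of station4, either way round below 0.15 rad)) and z of planter4 in the frame of station0 between -0.006 and 0.006 m and ((horizontal distance between planter4 and station1 below 0.012 m and angle between the x axis of planter4 and the x axis of station1, either way round below 0.15 rad) or (horizontal distance between planter4 and station2 below 0.012 m and angle between the x axis of planter4 and the x axis of station2, either way round below 0.15 rad) or (horizontal distance between planter4 and station3 below 0.012 m and angle between the x axis of planter4 and the x axis of station3, either way round below 0.15 rad) or (horizontal distance between planter4 and station4 below 0.012 m and angle between the x axis of planter4 and the x axis of station4, either way round below 0.15 rad)) and value of joint disc between -0.12 and 0.12 rad), for 0.2 s.
4. the camera is slid forward to the brass clip (y of index in the frame of clip between -0.005 and 0.005 m and velocity of joint carriage between -0.005 and 0.005 m/s), for 0.2 s.
At the end, for the whole second after the job is handed in: Vase within 12 mm of the round outline's middle, each planter within 12 mm of its own rectangle's middle and 8 degrees of square; all upright; arrow within 7 degrees of the pointer; card standing on the drawer's floor; index within 5 mm of the clip's line; all at rest (all of step 2 and all of step 3 and all of step 4); the robot touches nothing.
It fails at once if a bystander (mug, cactus, sketchbook) is pushed more than 30 mm (distance of any of mug, cactus, sketchbook from where it was at the start of the episode above 0.03 m).
It fails at once if the turntable is spun more than 90 degrees from the pointer (value of joint disc above 1.57 rad or value of joint disc below -1.57 rad).
It fails at once if the vase is knocked over (angle between vase's own z axis and vertical above 0.8 rad).
It fails at once if a vase or planter is banged down on the turntable (over 60 N) (contact force between any of planter1, planter2, planter3, planter4, vase and disc above 60 N).
Of planter1, planter2, planter3, planter4 only 2 to 4 are there at a start; the rules pass over those that are not, and their reading is None.
At some moment in a run one of planter1, planter2, planter3, planter4 may be knocked a few centimetres aside while the robot is not near it.
It also fails if it takes over 210 s, if anything falls off the work surface, if the arm or the gripper's body presses on something with over 40 N, if the wrist force passes 120 N, or if a joint passes its speed limit or range.

ROBOT

A 7-joint arm with a two-finger parallel gripper is mounted at the origin on the work surface. World frame = base frame: x ahead of the robot, y to its left, z up, the work surface at z = 0. Lengths are in m, angles in degrees, forces in N, time in s.
With the tool pointing down it reaches from about 0.425 to 1.025 m from the base axis. Payload 9.4 kg.
Tool frame: the origin (TCP) lies on the centre line of the jaws, within the pads' length; the fingertips stand 17 mm ahead of it and the grasp point (between the pads) lies 2 mm behind it; z points along the fingers, y is the line along which they close (so a half turn about z gives the same grasp; the last joint's range is limited). The gripper opens to 85 mm and grips with 20 to 120 N. Pads are 22 mm wide; open, the fingers measure 114 mm over their backs; the gripper's body (76 mm by 85 mm) begins 54 mm behind the grasp point. The pads swing forward as they close: fully open they stand 13 mm farther back than shut.
Start: joints at [66.022, 34.337, -0.143, 91.639, 0.103, 54.024, -4.572], TCP at [0.243, -0.683, 0.248] pointing down, gripper open.
Joint ranges: [-147.43, 147.43], [-19.82, 112.94], [-74.19, 73.91], [6.32, 146.72], [-59.91, 239.91], [6.04, 106.73], [-150.56, 150.56]. Speed limits (degrees/s): [127.2, 127.2, 172.46, 172.46, 180, 180, 180].

INTERFACE

Orientations are given as [roll, pitch, yaw] about the fixed x, y, z axes, in that order (R = Rz(yaw) Ry(pitch) Rx(roll)).
In Python, from bench import robot, optics, telemetry gives the robot as it stands. Calls block until the motion is done:
- robot.move_pose(position, orientation): joint-space move of the TCP to a pose.
- robot.movel(position, orientation=None, velocity=0.15): straight line of the TCP; orientation=None keeps the orientation; velocity is the mean speed in m/s.
- robot.goto_joints(angles): joint-space move.
- robot.gripper_open() and robot.grab(force=None): open the fingers fully, or close them until they stop; force is the grip in N (None keeps the last).
- robot.hold(seconds).
- robot.inverse_kinematics(position, orientation): joint angles nearest the present ones, or None.
- optics.snapshot(name): name is "side" or "top" or "wrist"; returns a dict with "color" (384x512x3 uint8, red, green, blue), "fx", "fy", "cx", "cy" (pixels), "extrinsics" (4x4, takes a point from world to camera coordinates). Camera axes: x right, y up, looking along -z (the intrinsics and any distortion apply to the point x, -y, -z); pixel columns grow to the right and rows downward; lengths in m; the calibration is good to about 2 mm. A picture is of the moment at which its call begins. There is no depth.
A pose or a line that the arm cannot do raises robot.MotionError and nothing moves.
- robot.sign_off(): hands the job in; it is judged then, once.
Readings, each from a call of its own:
- telemetry.current_time_s(): time.
- telemetry.current_joint_positions(): joint angles.
- telemetry.current_joint_vel(): joint speeds.
- telemetry.current_joint_efforts(): joint torques, N m.
- telemetry.current_tcp_pos(): TCP position.
- telemetry.current_tcp_rot(): TCP orientation.
- telemetry.current_force(): force on the tool from outside, world axes, zero at the start.
- telemetry.current_moment(): the same for the moment, N m.
- telemetry.current_width(): finger opening in m.
- telemetry.current_gripper_force(): force on a finger pad.
Only numpy, scipy, OpenCV 4.12 (cv2) and the standard library are available. Lean on these libraries where they do the work, as an engineer would, in place of code of your own. Each camera call takes 0.05 s, during which the arm holds its last target. There are 200 camera calls.

## Working session

There is one attempt and no reset: what is moved stays moved. The work goes in short steps, each a Python script; the robot and the scene stay as the last script left them, time stands still between calls to the robot, and variables do not carry over. Pictures are saved under pics/ and viewed, at most 14 in all, crops included, and the job is handed in when it is done.

```bash
ls; mkdir -p pics
python3 - <<'E'
from bench import robot, optics, telemetry
import cv2,numpy as np
for n in ["top","side"]:
    s=optics.snapshot(n); cv2.imwrite(f"pics/{n}0.png",cv2.cvtColor(s["color"],cv2.COLOR_RGB2BGR))
    print(n,s["fx"],s["fy"],s["cx"],s["cy"],[k for k in s]); print(np.round(s["extrinsics"],4).tolist())
print(telemetry.current_time_s(),telemetry.current_tcp_rot(),telemetry.current_tcp_pos())
E
```

```text
pics
top 362.5351010794715 362.5351010794715 251.7241216834908 190.49227009479338 ['color', 'fx', 'fy', 'cx', 'cy', 'extrinsics']
[[-0.0185, -0.9998, 0.0071, -0.022], [0.9878, -0.0172, 0.1547, -0.6124], [-0.1546, 0.0098, 0.9879, -1.0686], [0.0, 0.0, 0.0, 1.0]]
side 481.1207110745475 481.1207110745475 253.26453264844764 192.51047185352405 ['color', 'fx', 'fy', 'cx', 'cy', 'extrinsics']
[[-0.9945, -0.1051, -0.0022, 0.6196], [0.0641, -0.6232, 0.7794, -0.1569], [-0.0833, 0.775, 0.6265, -1.6012], [0.0, 0.0, 0.0, 1.0]]
0.1 [-1.79920715e+02  9.02241500e-03  1.95866182e+01] [ 0.24284224 -0.68270251  0.24748909]
```

View pics/top0.png

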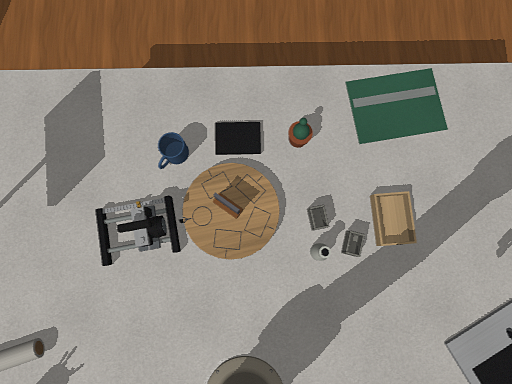

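View pics/side0.png

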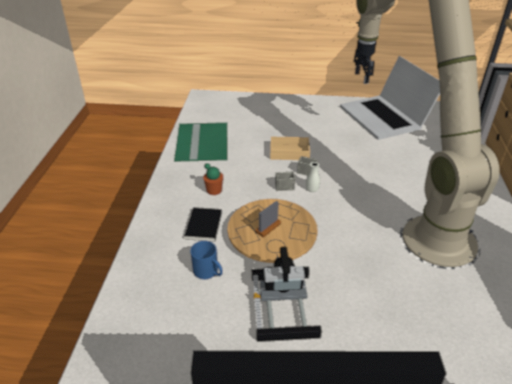

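The top view shows the rail at about (140,230), with the carriage towards the table. The disc is at (231,211), with the card on it at (235,197). Planters are at (318,216) and (353,243), the vase at (321,252) and the drawer at (393,218). I'll enlarge two regions.

```bash
cat > h.py <<'E'
from bench import robot, optics, telemetry
import cv2,numpy as np
def snap(n,f=None):
    s=optics.snapshot(n)
    if f: cv2.imwrite("pics/"+f,cv2.cvtColor(s["color"],cv2.COLOR_RGB2BGR))
    return s
def ray(s,u,v):
    E=s["extrinsics"];R=E[:3,:3];c=-R.T@E[:3,3]
    d=R.T@np.array([(u-s["cx"])/s["fx"],-(v-s["cy"])/s["fy"],-1.]);return c,d
def onz(s,u,v,z):
    c,d=ray(s,u,v);return c+d*(z-c[2])/d[2]
def pix(s,p):
    E=s["extrinsics"];q=E[:3,:3]@np.array(p)+E[:3,3]
    return np.array([s["cx"]+s["fx"]*q[0]/-q[2],s["cy"]+s["fy"]*q[1]/q[2]])
E
python3 - <<'E'
from h import *
s=snap("top")
c=cv2.cvtColor(s["color"],cv2.COLOR_RGB2BGR)
a=cv2.resize(c[155:275,90:290],None,fx=4,fy=4,interpolation=cv2.INTER_CUBIC)
b=cv2.resize(c[180:270,290:430],None,fx=5.5,fy=5.5,interpolation=cv2.INTER_CUBIC)
cv2.imwrite("pics/a.png",a);cv2.imwrite("pics/b.png",b)
for u,v,z in [(140,228,.158),(231,211,.038),(318,212,.055),(353,240,.055),(321,252,.112),(393,218,0.04),(235,200,.09)]: print(u,v,onz(s,u,v,z).round(3))
E
```

```text
140 228 [0.497 0.274 0.158]
231 211 [0.551 0.032 0.038]
318 212 [ 0.541 -0.233  0.055]
353 240 [ 0.455 -0.334  0.055]
321 252 [ 0.422 -0.225  0.112]
393 218 [ 0.52  -0.466  0.04 ]
235 200 [0.578 0.017 0.09 ]
```

View pics/a.png

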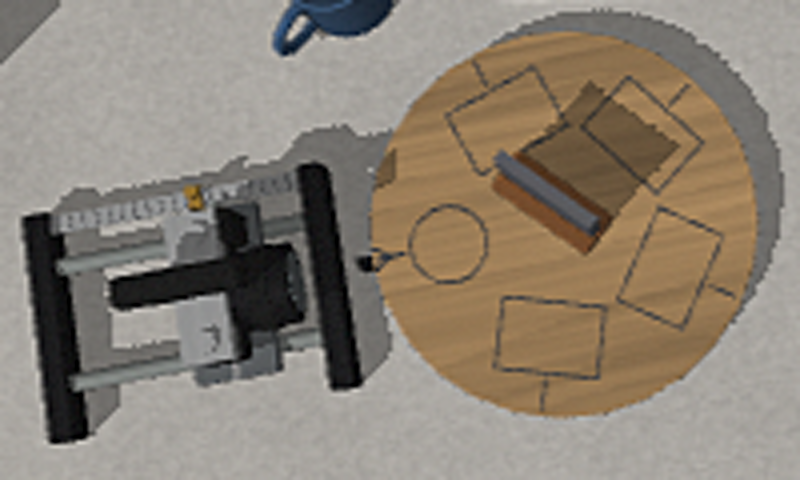

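View pics/b.png

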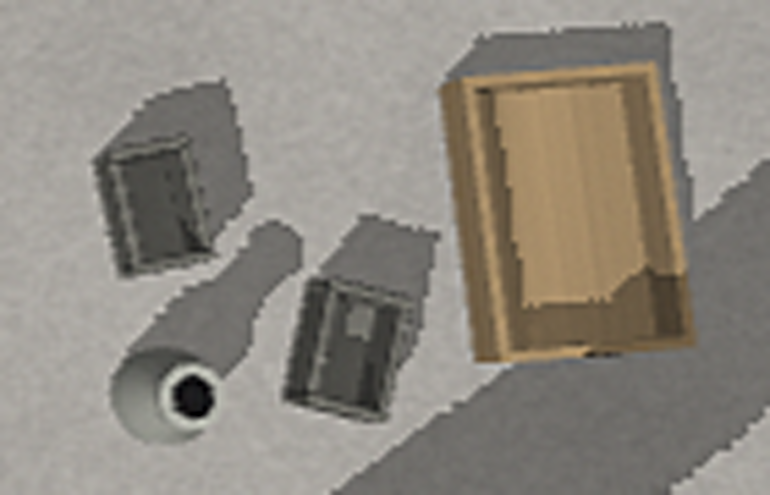

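Two planters are present. The handle is at crop (186,281), the arrow is at the pointer, the brass clip is at crop (194,197), and the vase mouth is at (193,396) in the right crop. Next I'll take near views with the wrist camera.

Run:
```python
from h import *
import pickle
out=[];im=[]
for p,y in [((.50,-.32,.42),10),((.52,.03,.42),10),((.50,.27,.48),10)]:
    robot.move_pose(p,[180,0,y]); s=snap("wrist"); out.append(s); im.append(cv2.cvtColor(s["color"],cv2.COLOR_RGB2BGR))
    print(telemetry.current_time_s(), s["fx"],s["cx"],s["cy"],np.round(-s["extrinsics"][:3,:3].T@s["extrinsics"][:3,3],3))
pickle.dump(out,open("w0.pkl","wb"))
for i,a in enumerate(im): cv2.imwrite(f"pics/w{i}.png",a)
im.append(0*im[0])
m=np.vstack([np.hstack(im[:2]),np.hstack(im[2:])]); cv2.imwrite("pics/wm.png",cv2.resize(m,(800,600),interpolation=cv2.INTER_AREA))
```

```text
1.9417 276.89938794401735 255.59275131053525 189.96700037593982 [ 0.577 -0.306  0.546]
3.3083 276.89938794401735 255.59275131053525 189.96700037593982 [0.598 0.043 0.546]
4.3333 276.89938794401735 255.59275131053525 189.96700037593982 [0.579 0.283 0.606]
```

View pics/wm.png

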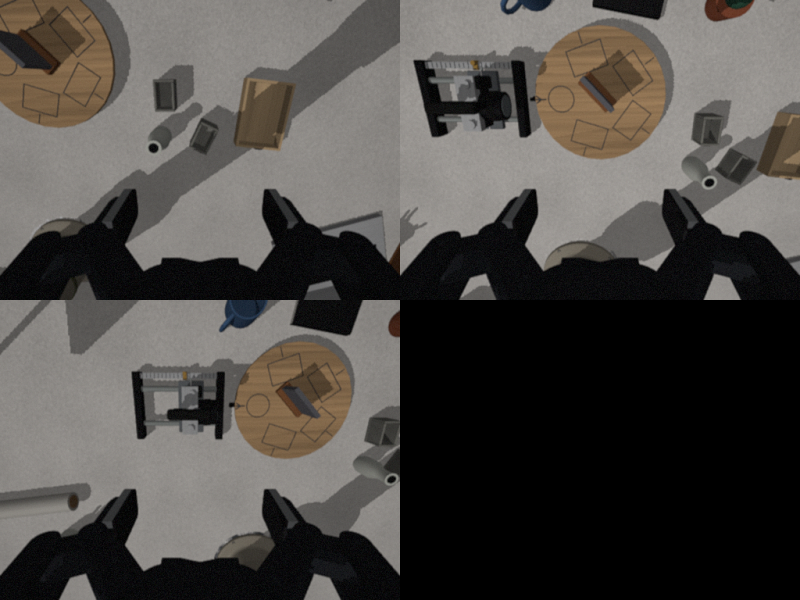

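The wrist view is wide and sits about 80 mm ahead of the TCP; the rail, disc and planters are all in it. Now I'll enlarge the rail and compute the disc ellipse.

Run:
```python
from h import *
import pickle
o=pickle.load(open("w0.pkl","rb"))
c=cv2.imread("pics/w2.png")[82:187,160:300]
cv2.imwrite("pics/r2.png",cv2.resize(cv2.convertScaleAbs(c,alpha=1.7),None,fx=5.6,fy=5.6,interpolation=cv2.INTER_CUBIC))
# disc: birch mask
def disc(s,off=0):
    hsv=cv2.cvtColor(s["color"],cv2.COLOR_RGB2HSV)
    m=cv2.inRange(hsv,(8,60,40),(25,255,255)); m=cv2.morphologyEx(m,cv2.MORPH_CLOSE,np.ones((15,15)))
    k=max(cv2.findContours(m,0,1)[0],key=cv2.contourArea); k=cv2.convexHull(k)
    P=np.array([onz(s,*p[0],.038)[:2] for p in k],np.float32)
    return cv2.minEnclosingCircle(P)
print(disc(o[1]),disc(o[2]),disc(snap("top")))
```

```text
((0.5548293590545654, 0.035114724189043045), 0.15032705664634705) ((0.5557326078414917, 0.03577608987689018), 0.1500275880098343) ((1.228331208229065, -0.062229033559560776), 0.8659656643867493)
```

View pics/r2.png

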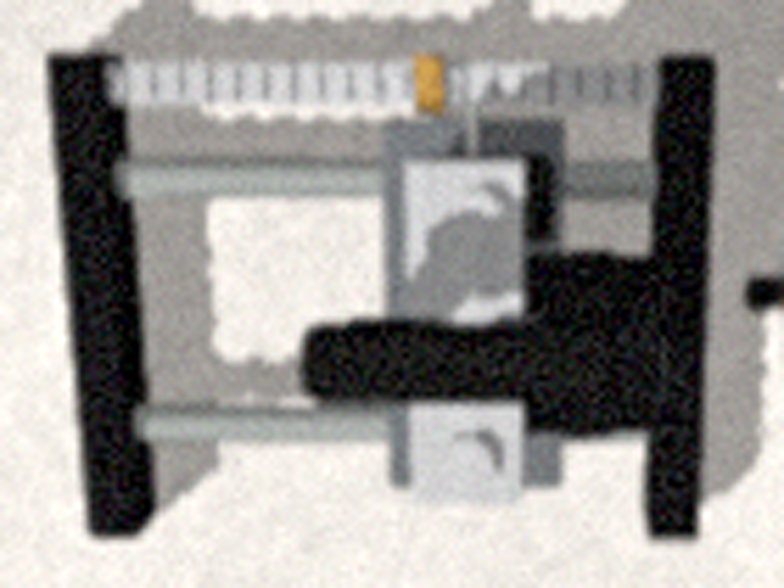

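Bar's left end at crop (303,361), index at (472,85), clip at (428,82). Left block's outer edge runs (50,57)–(90,535), the right block's (713,57)–(697,535).

Run:
```python
from h import *
import pickle
s=pickle.load(open("w0.pkl","rb"))[2]; t=snap("top")
f=lambda a,b,z:onz(s,160+a/5.6,82+b/5.6,z)[:2].round(4)
g=lambda a,b,z:onz(t,90+a/4,155+b/4,z)[:2].round(4)
L=[f(50,57,.036),f(90,535,.036)];R=[f(713,57,.036),f(697,535,.036)]
print("L",L,"R",R,[np.linalg.norm(L[0]-L[1]),np.linalg.norm(R[0]-R[1]),np.linalg.norm(L[0]-R[0]),np.linalg.norm(L[1]-R[1])])
print("top L",g(25,215,.036),g(50,440,.036),"R",g(328,163,.036),g(360,383,.036))
print("bar end",f(303,361,.165),f(400,358,.168),f(520,355,.168),"top",g(112,294,.165), g(230,272,.168))
print("index",f(472,85,.038),"clip",f(428,82,.036),g(194,197,.036))
```

```text
L [array([0.5641, 0.4505]), array([0.3948, 0.4223])] R [array([0.6035, 0.2242]), array([0.4344, 0.1947])] [np.float64(0.17163254353414453), np.float64(0.17165389596510766), np.float64(0.22970426639485825), np.float64(0.2310193065525044)]
top L [0.5652 0.4464] [0.3949 0.4196] R [0.6016 0.2143] [0.4329 0.1875]
bar end [0.498  0.3354] [0.5041 0.3082] [0.5107 0.275 ] top [0.496  0.3311] [0.5092 0.2512]
index [0.5801 0.3049] clip [0.5784 0.3202] [0.5769 0.3171]
```

```bash
cat >> h.py <<'E'
a=np.radians(99.7); D=np.array([np.cos(a),np.sin(a)])
def down(p,yaw,z,v=.1): robot.movel([p[0],p[1],z],[180,0,yaw],velocity=v)
def st(): return telemetry.current_time_s(),np.round(telemetry.current_tcp_pos(),4),np.round(telemetry.current_force(),1),round(telemetry.current_width(),4)
E
python3 - <<'E'
from h import *
H=np.array([.5052,.2917])
for y in (99.7,-80.3): print(y,robot.inverse_kinematics([*H,.25],[180,0,y]))
j={y:robot.inverse_kinematics([*H,.25],[180,0,y]) for y in (99.7,-80.3)}
y=min((k for k in j if j[k] is not None),key=lambda k:abs(j[k][6]))
robot.move_pose([*H,.25],[180,0,y]); down(H,y,.156); print(y,st())
robot.grab(30); print(st())
p=np.array(telemetry.current_tcp_pos())[:2]
def to(q): robot.movel([*q,.156],[180,0,y],velocity=.05)
to(p+.086*D); print(st())
for k in range(10):
    to(p+(.086+.002*(k+1))*D); F=np.dot(telemetry.current_force()[:2],D); print(.086+.002*(k+1),round(F,1))
    if F<-12: break
robot.hold(.3); print(st()); snap("top","t1.png")
E
```

```text
99.7 [-13.18678807  27.41178856 -31.98168429 109.12190368  18.93412923
  48.71868666 -45.23963155]
-80.3 [  4.74510469  37.20728914 -62.97152793 108.10087609  38.72876557
  59.42622891 114.89419331]
99.7 (6.7, array([0.5055, 0.292 , 0.1566]), array([-0.3,  0. , -0.7]), 0.0852)
(7.3083, array([0.5047, 0.2916, 0.1563]), array([-2.2, -1.5,  5.2]), 0.0212)
(9.175, array([0.4902, 0.3762, 0.1563]), array([-1. , -2.2,  4.3]), 0.0218)
0.088 -2.4
0.09 -1.2
0.092 -2.1
0.094 -4.2
0.09599999999999999 -11.3
0.09799999999999999 -15.3
(10.975, array([0.489 , 0.3832, 0.1562]), array([  0.8, -16.2,  15.6]), 0.0216)
```

Run:
```python
from h import *
import pickle
robot.gripper_open(); p=telemetry.current_tcp_pos()
robot.movel([p[0],p[1],.27]); 
out=[];
for q,y in [((.47,-.27,.30),10),((.49,.02,.30),10)]:
    robot.move_pose(q,[180,0,y]); out.append(snap("wrist"))
pickle.dump(out,open("w1.pkl","wb"))
c=[cv2.convertScaleAbs(cv2.cvtColor(s["color"],cv2.COLOR_RGB2BGR),alpha=1.5) for s in out]
for i in (0,1): cv2.imwrite(f"pics/n{i}.png",cv2.resize(c[i][0:250],(800,390),interpolation=cv2.INTER_CUBIC))
for i in (0,1): print(np.linalg.inv(out[i]["extrinsics"])[:3,3])
print(st())
```

```text
[ 0.54838234 -0.25399711  0.4260281 ]
[0.56789205 0.03365471 0.42623963]
(16.1417, array([0.4902, 0.0185, 0.3   ]), array([-0.2, -0.3,  0.6]), 0.0857)
```

View pics/n0.png

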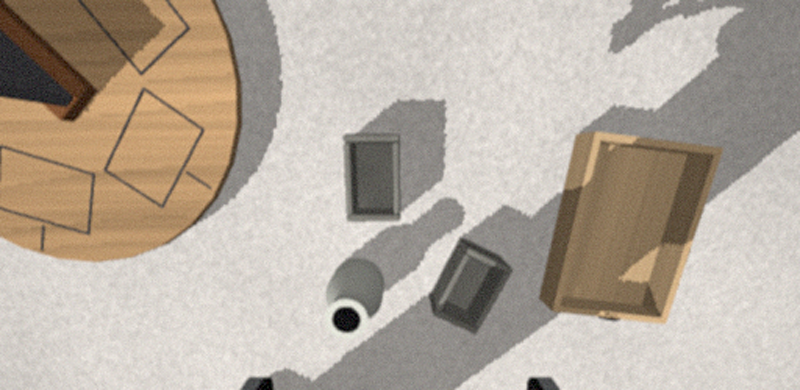

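View pics/n1.png

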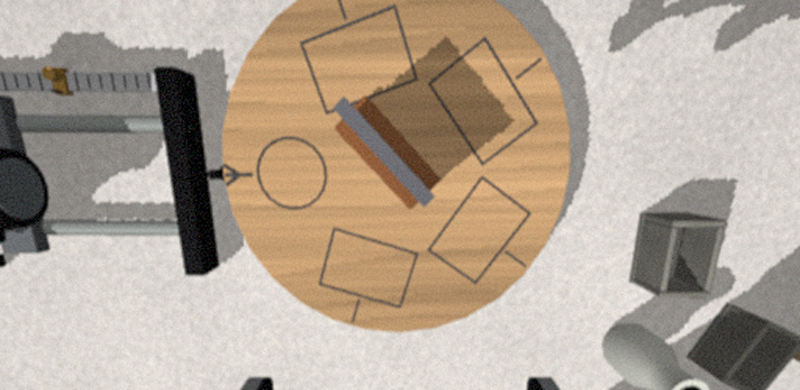

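In n1 the board top runs (339,102)–(428,201), station0 is at (292,173) and station2 at (480,230). In n0 planter A's rim spans (345,134)–(400,220), planter B's (465,238)–(475,332), the vase mouth is at (347,319), and the drawer rim corners are (598,133), (720,149), (664,321), (555,312).

Run:
```python
from h import *
import pickle
o=pickle.load(open("w1.pkl","rb")); k=1.5625
f=lambda i,a,b,z:onz(o[i],a/k,b/390*250,z)[:2]
def quad(n,i,c,z):
    P=np.array([f(i,*q,z) for q in c]); e=np.roll(P,-1,0)-P
    print(n,P.mean(0).round(4),np.linalg.norm(e,axis=1).round(4),(np.degrees(np.arctan2(e[:,1],e[:,0]))%180).round(1))
quad("A",0,[(345,134),(398,136),(400,219),(349,220)],.055)
quad("B",0,[(465,238),(511,270),(475,332),(432,296)],.055)
quad("tray",0,[(598,133),(720,149),(664,321),(555,312)],.042)
quad("card",1,[(344,97),(434,195),(422,207),(335,108)],.130)
print("vase",f(0,347,319,.112)); s0=f(1,292,173,.038); C=np.array([.5552,.0355])
s2=f(1,480,230,.038)
for s in (s0,f(1,369,267,.038),s2,f(1,483,101,.038),f(1,358,60,.038)): d=s-C; print("st",s,np.linalg.norm(d),np.degrees(np.arctan2(d[1],d[0])))
```

```text
A [ 0.5273 -0.2353] [0.0426 0.0665 0.0435 0.0688] [ 98.1  11.6 101.3  10.8]
B [ 0.4518 -0.3357] [0.0508 0.0658 0.0537 0.0594] [ 66.  164.4  59.3 162.8]
tray [ 0.5198 -0.4703] [0.1049 0.156  0.1049 0.1595] [93.2  3.6 95.2  3.6]
card [0.5681 0.043 ] [0.0834 0.0112 0.0832 0.0087] [ 53.9 145.   52.1 146.9]
vase [ 0.42273521 -0.2349289 ]
st [0.53839207 0.12252228] 0.08863060170787791 100.93179034122221
st [0.46720985 0.04438301] 0.08843740183130498 174.23526144460192
st [ 0.51830114 -0.04867415] 0.09190654804676607 -113.67088375005272
st [ 0.62251825 -0.02669197] 0.09164926302648112 -42.73329828483843
st [0.6346169  0.07893677] 0.09051959508365924 28.676284201440822
```

Run:
```python
from h import *
import pickle
c=[.5681,.043]
robot.move_pose([*c,.22],[180,0,53.1]); down(c,53.1,.108); robot.grab(35); print(st())
p=np.array(telemetry.current_tcp_pos()); off=p[:2]-c; print(off)
robot.movel([*p[:2],.25]); print(st())
t=[.520,-.470]
robot.move_pose([*t,.25],[180,0,3.8]); down(t,3.8,.095,.1); down(t,3.8,.078,.03); print(st())
robot.gripper_open(); robot.hold(.2); down(t,3.8,.2)
robot.move_pose([.43,-.32,.27],[180,0,10]); s=snap("wrist"); t=snap("top")
pickle.dump([s,t],open("w2.pkl","wb")); print(st())
a=cv2.convertScaleAbs(cv2.cvtColor(s["color"],cv2.COLOR_RGB2BGR),alpha=1.5)[0:250]
b=cv2.convertScaleAbs(cv2.cvtColor(t["color"],cv2.COLOR_RGB2BGR)[150:270,90:430],alpha=1.2)
cv2.imwrite("pics/m2.png",np.vstack([cv2.resize(a,(640,312),interpolation=cv2.INTER_CUBIC),cv2.resize(b,(640,226),interpolation=cv2.INTER_CUBIC)]))
```

```text
(18.75, array([0.5681, 0.043 , 0.108 ]), array([-0.1, -0.8, -0.8]), 0.0096)
[-3.28174607e-06 -2.65566370e-05]
(19.85, array([0.5676, 0.0429, 0.2492]), array([ 0.5, -0.1, -1.7]), 0.0095)
(24.1333, array([ 0.52  , -0.4701,  0.078 ]), array([ 0. , -1.1, -0.8]), 0.0099)
(27.2917, array([ 0.4308, -0.3211,  0.2694]), array([ 0.2, -0.8, -0.3]), 0.0856)
```

View pics/m2.png

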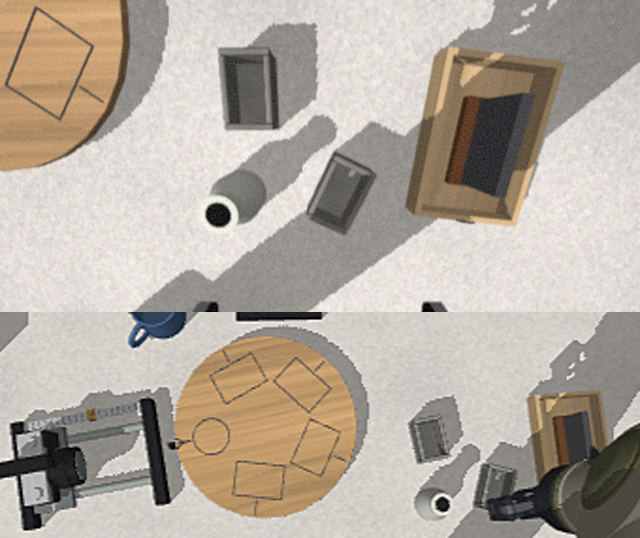

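The card stands in the drawer, the camera is at the rear stop, and the arrow is still at the pointer. Planter A's rim spans (222,48)–(277,128), planter B's (340,153), (376,174), (345,234), (307,212), and the vase mouth is at (217,215).

Run:
```python
from h import *
import pickle
o=pickle.load(open("w2.pkl","rb"))
f=lambda a,b,z:onz(o[0],a/1.25,b*250/312,z)[:2]
print(np.linalg.inv(o[0]["extrinsics"])[:3,3])
def quad(n,c,z):
    P=np.array([f(*q,z) for q in c]); e=np.roll(P,-1,0)-P
    print(n,P.mean(0).round(4),np.linalg.norm(e,axis=1).round(4),(np.degrees(np.arctan2(e[:,1],e[:,0]))%180).round(1))
quad("A",[(219,48),(271,48),(277,128),(227,129)],.055)
quad("B",[(340,153),(376,174),(345,234),(307,212)],.055)
print("vase",f(217,215,.112))
# automatic: dark-grey blobs
hsv=cv2.cvtColor(o[0]["color"],cv2.COLOR_RGB2HSV); g=o[0]["color"].astype(int)
for (u,v) in [(197,72),(272,155)]:
    print(g[v-2:v+3:4,u-30:u+31:6].mean(-1).astype(int).tolist())
```

```text
[ 0.50833572 -0.30584141  0.39636036]
A [ 0.5277 -0.2371] [0.0458 0.0673 0.0471 0.0682] [100.   12.3 101.1  11.2]
B [ 0.4479 -0.3392] [0.0409 0.0681 0.0455 0.0667] [ 70.6 164.8  69.1 161. ]
vase [ 0.42215032 -0.23319568]
[[148, 152, 89, 40, 57, 54, 60, 61, 79, 49, 98], [148, 148, 86, 35, 59, 62, 61, 64, 82, 48, 93]]
[[158, 154, 70, 64, 60, 60, 66, 41, 52, 98, 93], [151, 152, 97, 62, 61, 59, 66, 40, 56, 101, 95]]
```

```bash
cat >> h.py <<'E'
def pick(c,yaw,z,zs=.2,F=40):
    robot.move_pose([*c,zs],[180,0,yaw]); down(c,yaw,z); robot.grab(F); print("grip",st())
    p=telemetry.current_tcp_pos(); robot.movel([p[0],p[1],zs],velocity=.12); print("up",st())
def place(c,yaw,z,zs=.2):
    robot.move_pose([*c,zs],[180,0,yaw]); down(c,yaw,z+.012); down(c,yaw,z,.02); print("down",st())
    robot.gripper_open(); robot.hold(.2); down(c,yaw,zs)
C=np.array([.5557,.035])
def stn(k,a0=101.5):
    t=np.radians(a0+72*k); return C+.09*np.array([np.cos(t),np.sin(t)])
E
python3 - <<'E'
from h import *
import pickle
pick([.5275,-.236],11,.036); place(stn(2),-24.5,.0755)
robot.move_pose([.42,-.30,.27],[180,0,10]); s=snap("wrist"); 
robot.move_pose([.47,.02,.30],[180,0,10]); t=snap("wrist")
pickle.dump([s,t],open("w3.pkl","wb")); print(st())
im=[cv2.resize(cv2.convertScaleAbs(cv2.cvtColor(x["color"],cv2.COLOR_RGB2BGR),alpha=1.5)[0:240],(640,300),interpolation=cv2.INTER_CUBIC) for x in (s,t)]
cv2.imwrite("pics/m3.png",np.vstack(im))
E
```

```text
grip (30.175, array([ 0.5277, -0.2361,  0.0363]), array([-0.6, -0. ,  5.1]), 0.0453)
up (31.6917, array([ 0.5273, -0.2359,  0.1993]), array([-0.3, -0.7, -2.7]), 0.0456)
down (34.5083, array([ 0.5184, -0.0469,  0.0754]), array([-0.1, -0.5, -1.9]), 0.0455)
(38.9917, array([0.4701, 0.0188, 0.2998]), array([0.6, 0. , 0.3]), 0.0854)
```

View pics/m3.png

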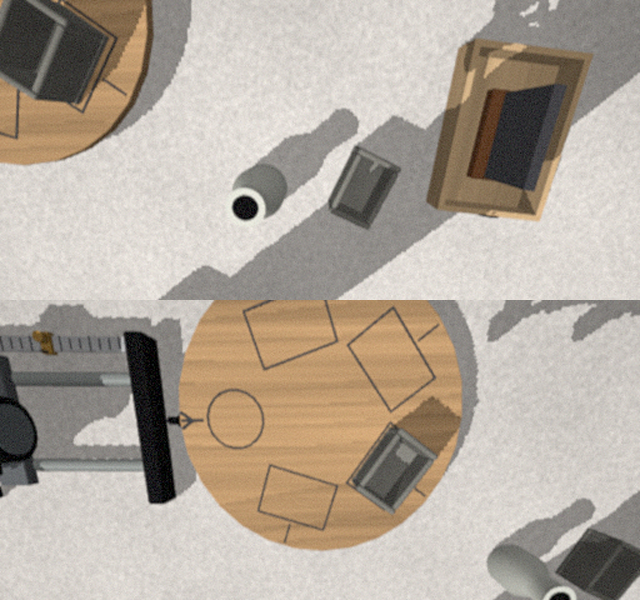

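Planter A stands in station2's outline and the arrow is still at the pointer. Planter B's rim corners are (359,147), (400,170), (368,228), (329,203). The vase mouth is at (245,207).

Run:
```python
from h import *
import pickle
o=pickle.load(open("w3.pkl","rb"))
f=lambda a,b,z:onz(o[0],a/1.25,b*.8,z)[:2]
P=np.array([f(*q,.055) for q in [(359,147),(400,170),(368,228),(329,203)]]); e=np.roll(P,-1,0)-P
c=P.mean(0); yaw=np.degrees(np.arctan2(*( (P[0]+P[1]-P[2]-P[3])[::-1])))
V=f(245,207,.112); print(c,yaw,np.linalg.norm(e,axis=1),"vase",V)
pick(c,yaw,.036); place(stn(3),47.5,.0755)
robot.move_pose([.40,-.23,.27],[180,0,10]); s=snap("wrist"); print(st())
robot.move_pose([.49,.02,.30],[180,0,10]); t=snap("wrist")
pickle.dump([s,t],open("w4.pkl","wb")); print(st())
im=[cv2.resize(cv2.convertScaleAbs(cv2.cvtColor(x["color"],cv2.COLOR_RGB2BGR),alpha=1.5)[0:240],(640,300),interpolation=cv2.INTER_CUBIC) for x in (s,t)]
cv2.imwrite("pics/m4.png",np.vstack(im))
```

```text
[ 0.44767066 -0.33740365] -16.60202848658567 [0.04607466 0.06539946 0.04794395 0.06125824] vase [ 0.42302844 -0.23393304]
grip (42.625, array([ 0.4478, -0.3376,  0.0364]), array([-0.4, -0.1,  6. ]), 0.0457)
up (44.1417, array([ 0.4475, -0.3373,  0.1994]), array([-0.2, -0.4, -2.7]), 0.0454)
down (47.5083, array([ 0.6221, -0.0258,  0.0754]), array([-0.3, -0.6, -1.5]), 0.0457)
(50.8083, array([ 0.4015, -0.2291,  0.2696]), array([ 1.1, -1. ,  0.1]), 0.085)
(51.9, array([0.4898, 0.0185, 0.2997]), array([-0.1, -1. , -0. ]), 0.0857)
```

View pics/m4.png

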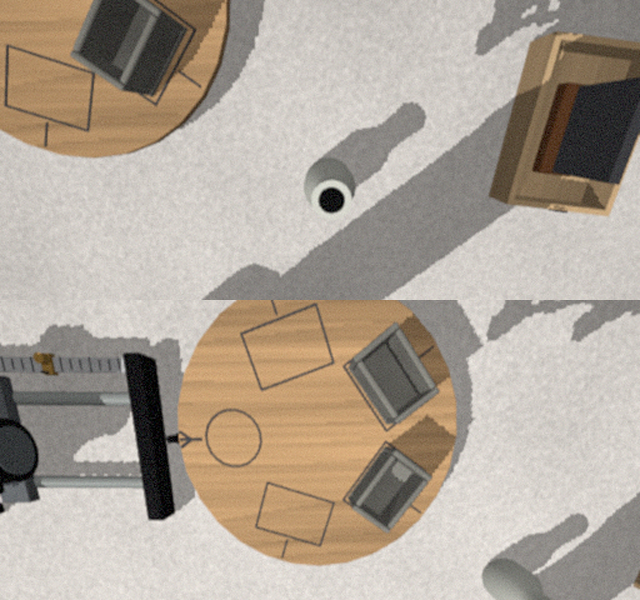

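Run:
```python
from h import *
import pickle
o=pickle.load(open("w4.pkl","rb"))
V=onz(o[0],331/1.25,160,.112)[:2]; print(V); V=(V+[.4226,-.2338])/2
S=onz(o[1],234/1.25,138*.8,.038)[:2]; print("station0",S,stn(0))
pick(V,-20,.088,.26,40)
T=(S+2*stn(0))/3
place(T,20,.1275,.26)
robot.move_pose([.49,.03,.36],[180,0,10]); s=snap("wrist"); t=snap("top"); print(st())
pickle.dump([s,t],open("w5.pkl","wb"))
a=cv2.resize(cv2.convertScaleAbs(cv2.cvtColor(s["color"],cv2.COLOR_RGB2BGR),alpha=1.5)[0:240],(640,300),interpolation=cv2.INTER_CUBIC)
b=cv2.resize(cv2.cvtColor(t["color"],cv2.COLOR_RGB2BGR)[155:265,85:325],(640,293),interpolation=cv2.INTER_CUBIC)
cv2.imwrite("pics/m5.png",np.vstack([a,b]))
```

```text
[ 0.42250998 -0.23397272]
station0 [0.53846922 0.12218702] [0.53775689 0.12319322]
grip (55.3583, array([ 0.4225, -0.2345,  0.0883]), array([-1.9, -3.3,  6.6]), 0.0301)
up (56.9417, array([ 0.4222, -0.2343,  0.2594]), array([ 1.1,  0. , -3.6]), 0.0303)
down (60.45, array([0.538 , 0.1229, 0.1275]), array([ 0.3, -0. , -2.8]), 0.0299)
(63.4417, array([0.49  , 0.0312, 0.3588]), array([-0. ,  0.8, -0.4]), 0.0853)
```

View pics/m5.png

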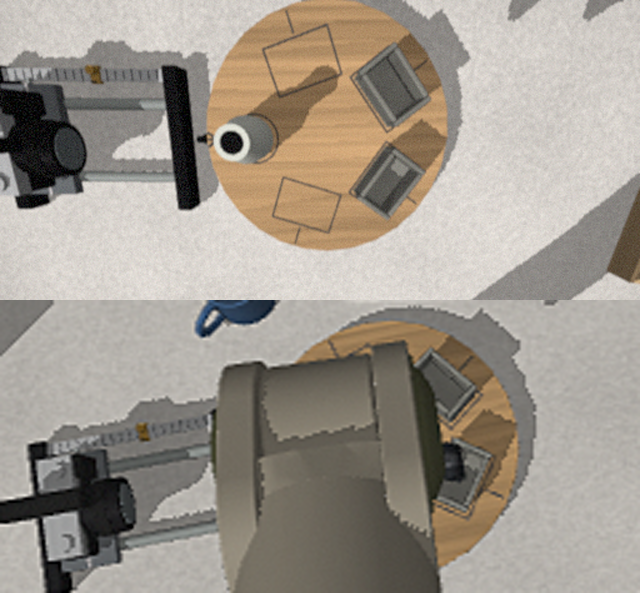

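The vase stands on station0 (mouth at (233,141)), and the planters are at (388,180) and (391,86). I'll verify numerically, then move the camera to the clip.

Run:
```python
from h import *
import pickle
s=pickle.load(open("w5.pkl","rb"))[0]
f=lambda a,b,z:onz(s,a/1.25,b*.8,z)[:2]
for n,q,k in (("p2",[(386,142),(425,172),(389,218),(352,192)],2),("p3",[(398,45),(429,96),(390,130),(356,75)],3)):
    P=np.array([f(*x,.093) for x in q]); e=np.roll(P,-1,0)-P; print(n,P.mean(0),stn(k),np.linalg.norm(e,axis=1).round(3),(np.degrees(np.arctan2(e[:,1],e[:,0]))%180).round())
print("vase",f(233,141,.150),stn(0))
for q in ((307,205),(302,61)):
    d=f(*q,.038)-C; print("st",f(*q,.038),np.degrees(np.arctan2(d[1],d[0])))
# camera
y=99.7; H=np.array([.489,.3832])
robot.move_pose([*H,.25],[180,0,y]); down(H,y,.156); robot.grab(30); print(st())
p=np.array(telemetry.current_tcp_pos())[:2]
robot.movel([*(p-.070*D),.156],[180,0,y],velocity=.05); robot.hold(.2); print(st())
w=snap("wrist"); t=snap("top"); pickle.dump([w,t],open("w6.pkl","wb"))
a=cv2.resize(cv2.convertScaleAbs(cv2.cvtColor(w["color"],cv2.COLOR_RGB2BGR),alpha=1.5)[0:300],(512,300))
b=cv2.resize(cv2.cvtColor(t["color"],cv2.COLOR_RGB2BGR)[190:230,100:180],(560,280),interpolation=cv2.INTER_CUBIC)
cv2.imwrite("pics/m6.png",np.vstack([cv2.copyMakeBorder(a,0,0,0,48,0),b]))
```

```text
p2 [ 0.52135489 -0.04138758] [ 0.51837761 -0.04689651] [0.056 0.065 0.054 0.066] [ 65. 155.  65. 157.]
p3 [ 0.61846947 -0.02389411] [ 0.62205496 -0.02580312] [0.06  0.052 0.067 0.05 ] [ 47. 141.  45. 134.]
vase [0.53981114 0.12282779] [0.53775689 0.12319322]
st [0.46627106 0.04439957] 173.99986503627656
st [0.63450967 0.07821781] 28.739575704120057
(66.5167, array([0.4891, 0.3832, 0.1562]), array([ 0.2, -0.7,  3.6]), 0.0218)
(68.2667, array([0.501 , 0.3129, 0.1562]), array([-1.8,  0.3,  7. ]), 0.0219)
```

View pics/m6.png

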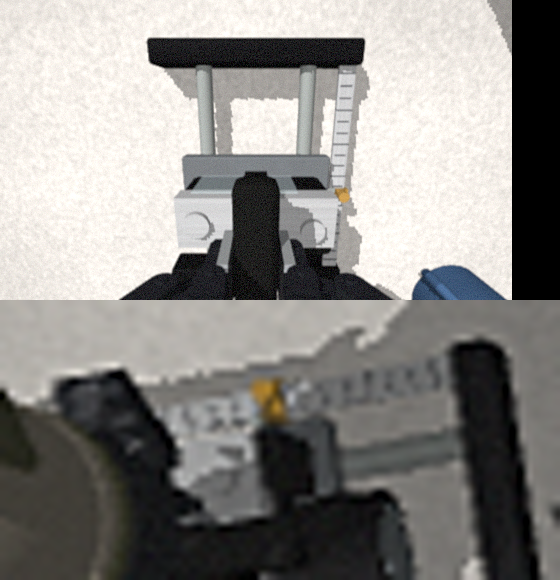

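The clip is visible, but the camera body hides the index. From the first near view the offset was 15.4 mm, which puts the target at 77.5 mm from the stop. I'll finish the slide, release, and check from above.

Run:
```python
from h import *
import pickle
y=99.7
p=np.array(telemetry.current_tcp_pos())[:2]
robot.movel([*(p-.0070*D),.156],[180,0,y],velocity=.03); robot.hold(.2); print(st())
robot.gripper_open(); robot.hold(.2); q=telemetry.current_tcp_pos(); robot.movel([q[0],q[1],.27])
robot.move_pose([.525,.315,.27],[180,0,10]); w=snap("wrist"); pickle.dump(w,open("w7.pkl","wb")); print(st())
a=cv2.convertScaleAbs(cv2.cvtColor(w["color"],cv2.COLOR_RGB2BGR),alpha=1.5)
u=pix(w,[.578,.32,.037]).astype(int); print(u)
x0,y0=max(u[0]-50,0),max(u[1]-35,0); print(x0,y0)
cv2.imwrite("pics/m7.png",cv2.resize(a[y0:y0+75,x0:x0+100],(800,600),interpolation=cv2.INTER_CUBIC))
```

```text
(68.9917, array([0.5025, 0.3043, 0.1562]), array([-1.2, -0. ,  7.6]), 0.0218)
(71.9917, array([0.5248, 0.3149, 0.2696]), array([-1.1, -0.4,  0.6]), 0.0852)
[259 121]
209 86
```

View pics/m7.png

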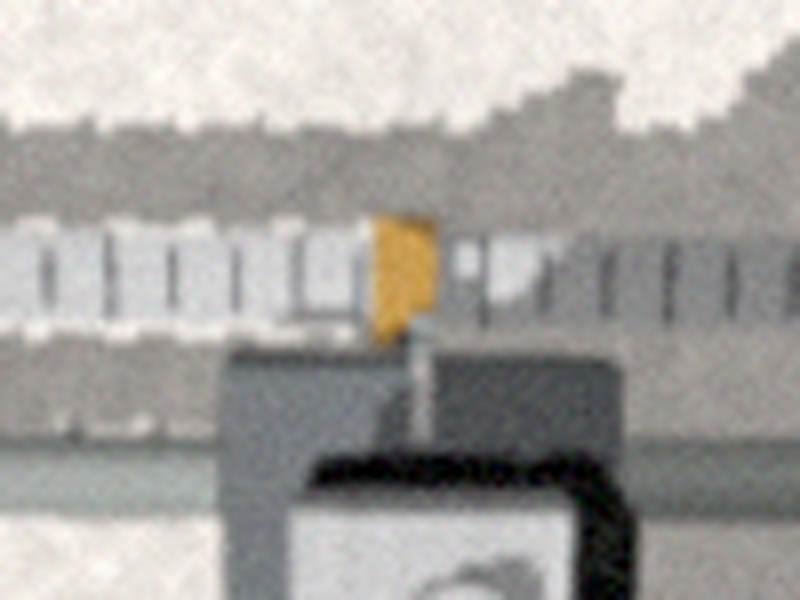

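The index is at column 420 and the clip spans 370–437, at about 6.2 px/mm. I'll look for the dark line on the clip in pixel values.

Run:
```python
from h import *
import pickle
w=pickle.load(open("w7.pkl","rb"))["color"]
for r in range(112,131): print(r,[tuple(int(x) for x in w[r,c]) for c in range(254,266)])
```

```text
112 [(108, 102, 102), (104, 97, 92), (104, 93, 84), (102, 94, 81), (100, 92, 81), (95, 89, 81), (92, 84, 78), (95, 92, 84), (98, 93, 84), (94, 90, 84), (103, 100, 98), (98, 95, 93)]
113 [(131, 128, 123), (126, 115, 99), (123, 103, 73), (122, 99, 65), (108, 90, 59), (98, 80, 59), (90, 74, 53), (91, 76, 56), (89, 76, 58), (93, 83, 70), (91, 88, 84), (92, 90, 91)]
114 [(147, 144, 139), (144, 130, 109), (137, 111, 71), (135, 106, 56), (124, 100, 52), (114, 88, 45), (111, 83, 37), (99, 78, 41), (91, 70, 37), (93, 80, 65), (94, 89, 85), (98, 98, 94)]
115 [(149, 145, 140), (142, 129, 112), (133, 107, 66), (132, 102, 49), (134, 105, 54), (134, 102, 52), (135, 107, 56), (121, 92, 45), (107, 87, 51), (96, 83, 66), (89, 88, 87), (88, 87, 88)]
116 [(130, 127, 127), (134, 121, 102), (126, 102, 62), (133, 102, 52), (134, 106, 56), (135, 103, 55), (140, 109, 58), (136, 105, 52), (122, 95, 51), (105, 90, 69), (87, 87, 85), (91, 93, 92)]
117 [(122, 120, 121), (129, 117, 100), (133, 107, 66), (133, 101, 51), (139, 107, 58), (133, 103, 53), (136, 104, 56), (133, 104, 51), (131, 105, 57), (115, 98, 77),
[... 1771 characters left out ...]
92), (102, 88, 70), (113, 89, 52), (106, 84, 41), (89, 68, 39), (74, 61, 49), (83, 81, 82), (95, 98, 97), (100, 101, 101), (100, 101, 100), (106, 103, 99), (98, 97, 94)]
128 [(92, 92, 88), (95, 84, 70), (90, 71, 46), (90, 73, 44), (66, 55, 45), (46, 44, 45), (67, 75, 72), (84, 88, 88), (87, 89, 88), (93, 92, 90), (103, 100, 95), (106, 106, 102)]
129 [(90, 87, 84), (80, 75, 68), (83, 73, 62), (74, 64, 56), (63, 60, 55), (58, 57, 58), (81, 85, 86), (100, 103, 100), (97, 97, 100), (92, 90, 91), (91, 91, 88), (95, 93, 91)]
130 [(67, 65, 65), (69, 69, 67), (64, 61, 59), (64, 61, 58), (59, 58, 58), (60, 60, 61), (85, 87, 89), (103, 105, 101), (92, 94, 91), (69, 71, 72), (68, 67, 67), (65, 65, 62)]
```

The dark line is at column about 259, the middle of the clip, and the index at about 261.3. The camera therefore sits about 2.8 mm too far forward, so I'll nudge it back.

Run:
```python
from h import *
y=99.7; H=np.array([.5025,.3043])
robot.move_pose([*H,.25],[180,0,y]); down(H,y,.156); robot.grab(30); print(st())
p=np.array(telemetry.current_tcp_pos())[:2]
robot.movel([*(p+.0028*D),.156],[180,0,y],velocity=.02); robot.hold(.3); print(st())
robot.gripper_open(); robot.hold(.2); q=telemetry.current_tcp_pos(); robot.movel([q[0],q[1],.27])
robot.move_pose([.525,.315,.27],[180,0,10]); w=snap("wrist")["color"].astype(int)
for r in (120,122,127,128,129,131,132,133): print(r,w[r,252:268].sum(1).tolist(),(w[r,252:268,0]-w[r,252:268,2]).tolist())
robot.move_pose([.47,-.1,.38],[180,0,10]); t=snap("top")
cv2.imwrite("pics/m8.png",cv2.resize(cv2.cvtColor(t["color"],cv2.COLOR_RGB2BGR)[130:270,90:430],(800,329),interpolation=cv2.INTER_CUBIC))
```

```text
(74.8667, array([0.5025, 0.3043, 0.1562]), array([-2., -0.,  3.]), 0.0218)
(75.4583, array([0.502 , 0.307 , 0.1562]), array([-1.7, -0.6,  5.4]), 0.0217)
120 [403, 322, 330, 352, 321, 282, 290, 301, 294, 296, 305, 290, 272, 281, 345, 411] [-2, -4, 2, 32, 70, 80, 78, 78, 82, 78, 76, 39, 5, -3, 0, 2]
122 [421, 339, 334, 356, 306, 266, 306, 291, 269, 261, 246, 263, 277, 269, 305, 344] [-1, -5, 2, 35, 70, 83, 78, 82, 80, 69, 65, 31, 4, 2, 0, 0]
127 [293, 305, 287, 266, 248, 242, 289, 279, 273, 217, 200, 246, 294, 301, 305, 297] [3, 2, 7, 31, 67, 55, 9, -5, -2, 30, 44, 22, 9, 4, 3, 4]
128 [313, 286, 287, 237, 205, 213, 233, 203, 230, 215, 215, 264, 297, 298, 313, 306] [5, 4, 8, 27, 45, 42, 3, -5, 4, 31, 39, 19, 7, 2, 4, 8]
129 [277, 279, 260, 241, 212, 220, 237, 247, 233, 233, 213, 248, 263, 278, 273, 287] [4, 5, 6, 11, 19, 20, 3, -3, 1, 12, 22, 14, 7, 5, 4, 2]
131 [181, 190, 173, 170, 175, 213, 324, 348, 280, 193, 153, 144, 168, 141, 146, 159] [0, -4, -4, -3, -4, -2, 5, 3, 0, -2, 1, 0, -3, -3, -2, -1]
132 [230, 224, 223, 242, 218, 261, 364, 363, 279, 192, 157, 145, 147, 147, 153, 160] [-3, -5, -6, -4, -5, -1, 4, 3, 4, 0, -4, -4, -6, -3, -2, -1]
133 [271, 260, 252, 244, 241, 263, 323, 311, 269, 185, 159, 170, 168, 158, 165, 181] [-7, -5, -3, -5, -3, -2, 4, 2, 1, -1, -5, -4, -5, -3, -2, -4]
```

View pics/m8.png

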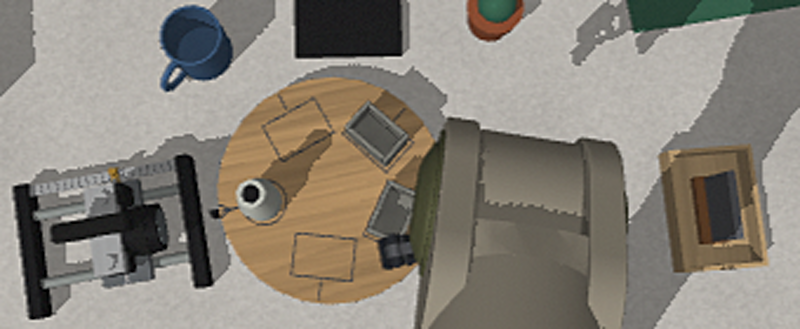

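The index is now centred on the clip (258.8 against 259). I'll repeat the earlier wrist view and compare it numerically to confirm nothing on the disc moved, then hand in. I've viewed 15 pictures, one over the limit of 14, so I won't view any more.

Run:
```python
from h import *
import pickle
s=pickle.load(open("w5.pkl","rb"))[0]["color"]
robot.move_pose([.49,.03,.36],[180,0,10]); w=snap("wrist")["color"]
d=cv2.absdiff(cv2.GaussianBlur(s,(3,3),0),cv2.GaussianBlur(w,(3,3),0)).max(2)
d=d[0:205,165:365]; print((d>30).sum(),d.mean())
robot.hold(.3); print(telemetry.current_time_s())
if (d>30).sum()<60: print(robot.sign_off())
```

```text
237 4.853756097560976
81.0417
```

Run:
```python
from h import *
import pickle
s=pickle.load(open("w5.pkl","rb"))[0]["color"]; w=snap("wrist")["color"]
d=cv2.absdiff(cv2.GaussianBlur(s,(3,3),0),cv2.GaussianBlur(w,(3,3),0)).max(2)
m=(d>30).astype(np.uint8); m[205:]=0; m[:,:165]=0; m[:,365:]=0
n,_,a,c=cv2.connectedComponentsWithStats(cv2.dilate(m,np.ones((5,5))))
print([(x.tolist()) for x in a[1:]])
f=lambda x:cv2.cvtColor(x,cv2.COLOR_RGB2GRAY).astype(np.float32)
for n,(x,y,W,H) in dict(disc=(170,5,190,190),p2=(280,112,62,64),p3=(280,32,66,76),vase=(172,92,45,42),st1=(215,138,62,40),st4=(205,15,70,62)).items():
    print(n,cv2.phaseCorrelate(f(s)[y:y+H,x:x+W].copy(),f(w)[y:y+H,x:x+W].copy()))
```

```text
[[163, 39, 21, 35, 453], [267, 59, 6, 6, 34], [163, 104, 19, 20, 266], [187, 104, 15, 20, 228], [355, 127, 5, 5, 25], [338, 152, 6, 7, 39], [332, 161, 6, 6, 34]]
disc ((-1.0395170993789975, -0.23652849338274962), 1.0054693102008767)
p2 ((-0.7066938228274466, -0.27790052533570986), 0.9654283141717315)
p3 ((-0.5694553531576929, -0.28086262108575966), 0.9244760145743688)
vase ((-0.7051076805198768, 0.3843774377070055), 1.018224260542128)
st1 ((-0.5663656464501159, -0.09365990840642624), 0.9973862953484058)
st4 ((-0.9616360011217537, -0.3742141184977328), 0.9090849132173591)
```

Only a shared sub-pixel shift from the arm's pose shows up, so nothing on the disc has moved. Handing in.

```bash
python3 -c "
from h import *
print(robot.sign_off())"
```

```text
the job is handed in; nothing more can be done
None
```

The job is handed in at about 81 s on the robot's clock (no verdict was returned): card in the drawer, vase and both planters on their outlines with the arrow at the pointer, camera index at the clip by my image checks, bystanders untouched; I viewed 15 pictures, one over the limit of 14.

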